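# Change over the lens trays

## Task

Only one lens tray should stand out at a time: first push the empty tray fully home into its beech housing, then hook a fingertip behind the front lip of the tray with the glass blanks and draw it out along its rails to the stop. Do not pinch a lip between the fingers, leave the blanks lying in their pockets, and leave the stand, ring and prism where they are.

Things in the scene. Friction and masses are not known exactly. Their poses are not given: they have to be found in the camera images.
- lens_tray (a joint): how far the tray with the glass blanks is drawn out: 0 fully home (as it starts), 0.110 m out at the stop. It slides level along the -x axis of lens_lip with about 2.5 N of friction and stays where it is left. The rear half of its lip is called lens_tray_c9, the front half lens_tray_c8.
- empty_tray (a joint): how far the empty tray is drawn out: 0 fully home, 0.110 m out at the stop; it starts 0.06 to 0.11 out. Same slide and friction. The rear half of its lip is called empty_tray_c9, the front half empty_tray_c8.
- lens_lip (a point): middle of the top edge of the front lip of the orange plastic tray holding four glass blanks, which starts home; mid-thickness. The lip is an upright wall 110 mm wide (y), 10 mm thick (faces 5 mm either way in x), top 46 mm above the bench. Behind it is an empty bay 50 mm long, 102 mm wide, open above, floor 14 mm above the bench. Axes: x back into the housing, y across, z up.
- empty_lip (a point): the same point on the other, identical orange tray, which is empty and starts part drawn out; the two stand side by side, either one on the left. Axes: x back into the housing, y across, z up.
- lens_pockets (a point): point on the lens tray's floor, on its centre line, 109 mm straight behind the lip's middle, between the four pockets (about 49 by 48 mm) that hold the blanks; moves with the tray. The tray is 110 mm wide and 235 mm long, its side walls reach 32 mm above the bench, the cross wall behind the bay 30 mm.
- empty_pockets (a point): the same point on the empty tray. Each tray slides in its own fixed beech housing, 150 x 134 mm, top 58 mm above the bench; the housing's front edge is 95 mm behind the lip's middle when the tray is home. Under the tray two aluminium rails, 8 mm high, run on the bench to just beyond the lip's furthest place.
- blank1: loose glass lens blank, 42 mm across, 10 mm thick, 30 g, lying in a pocket of the lens tray; origin under its centre.
- blank2: loose glass lens blank, 42 mm across, 10 mm thick, 30 g, lying in a pocket of the lens tray; origin under its centre.
- blank3: loose glass lens blank, 42 mm across, 10 mm thick, 30 g, lying in a pocket of the lens tray; origin under its centre.
- blank4: loose glass lens blank, 42 mm across, 10 mm thick, 30 g, lying in a pocket of the lens tray; origin under its centre.
- lens_stand: bystander: loose slotted beech stand 160 by 80 mm, 38 mm high, with three glass blanks 70 mm across upright in it, 82 mm high in all; origin under its centre.
- spherometer_ring: bystander: loose brass ring, 64 mm across, 14 mm high; origin under its centre.
- prism: bystander: loose rounded three-sided glass prism standing on end, about 50 mm wide, 38 mm high; origin under its centre.
Mind the look-alikes: they are no part of the job. What is shaped like the blank2 but purple is not meant. Leave any blue look-alike of the blank1 alone.

How it is judged:
By the outcome, as a careful person would: the job done as asked, in the order asked, and still so for the second after the job is handed in, with the robot touching nothing.
It also fails if it takes over 43 s, if anything falls off the work surface, if the arm or the gripper's body presses on something with over 40 N, if the wrist force passes 120 N, or if a joint passes its speed limit or range.

## Robot

A 7-joint arm with a two-finger parallel gripper is mounted at the origin on the work surface. World frame = base frame: x ahead of the robot, y to its left, z up, the work surface at z = 0. Lengths are in mm, angles in rad, forces in N, time in s.
With the tool pointing down it reaches from about 425 to 875 mm from the base axis. Payload 9.9 kg.
Tool frame: the origin (TCP) lies at the very end of the fingers, on their centre line; the grasp point (between the pads) lies ctrl.hold_point_z behind it (ctrl.hold_point_z is the distance from the TCP to the grasp point, in mm); z points along the fingers, y is the direction in which the jaws open and shut (so a half turn about z gives the same grasp; the last joint's range is limited). The gripper opens to 85 mm and grips with 20 to 120 N. Pads are 22 mm wide; open, the fingers measure 114 mm over their backs; the gripper's body (76 mm by 85 mm) begins 54 mm behind the grasp point. The pads swing forward as they close: fully open they stand 13 mm farther back than shut.
Start: joints at [-1.316, 0.576, 0.025, 1.437, -0.015, 1.129, -0.057], TCP at [224.333, 636.634, 207.689] pointing down, gripper open.
Joint ranges: [-2.76, 2.76], [-0.34, 2.15], [-1.52, 1.57], [0.19, 2.46], [-1.09, 4.23], [0.17, 1.99], [-2.82, 2.82]. Speed limits (rad/s): [2.22, 2.22, 3.01, 3.01, 3.14, 3.14, 3.14].

## Interface

Orientations are given as a unit quaternion [w, x, y, z].
In Python, from station import ctrl, capture, camera_model, close_job gives the robot as it stands.
- The arm moves only by the shell command python3 -m inch 'ROWS' [OPENING] [FORCE]. ROWS is JSON, a list of rows, each a list of 6 numbers: the shift along the tool's x, y, z in m, then the turn, a rotation vector about the tool's x, y, z in degrees. In form: [[tx, ty, tz, wx, wy, wz], ...]. A call has 1 to 20 rows; each row shifts and turns the commanded pose from where the row before left it, along the tool's axes as they then stand; what a row does not reach is not made up. A row lasts 1/10 s, in which the tool goes at most 50 mm and 8.59 degrees, less where a joint would pass 70% of its speed; a pose out of reach is approached as far as the arm can. A call with a gripper value outside its range is refused whole. OPENING is the finger opening in m, from 0 to 0.0854, set as the call begins (- or left out, the last holds). The fingers move at their own pace and stop on an object; FORCE is the grip in N (left out, the last holds). Time passes only in rows, so rows that do not move let the fingers close. It gives the time, the measured TCP pose, the force and the opening at its end, in the units of the state.
- ctrl.get_state(): the state, without advancing time (a new reading comes with each control period).
- capture(name): name is "side" or "top"; returns the picture (480x640x3 uint8, blue, green, red); there is no depth.
- camera_model(name): a dict with "fx", "fy", "cx", "cy" (pixels), "R" (3x3) and "t" (3): a world point X has camera coordinates R X + t. Camera axes: x right, y down, z forward; pixel columns grow to the right and rows downward; lengths in mm; the calibration is good to about 2 mm. A picture is of the moment at which its call begins. camera_model takes no time and is no camera call.
- close_job(): hands the job in, once; it reports no verdict.
The state is a dict: "clock": time; "joint_pos": joint angles; "joint_vel": joint speeds; "tau": joint torques, N m; "eef_pos": TCP position; "eef_rot": TCP orientation; "wrist_force": force on the tool from outside, world axes, zero at the start; "ft_torque": the same for the moment, N m; "grip_width": opening from 0.0 (shut) to 1.0 (fully open).
Only numpy, scipy, OpenCV 4.12 (cv2) and the standard library are available. Lean on these libraries where they do the work, as an engineer would, in place of code of your own. Each camera call takes 0.05 s, during which the arm holds its last target. There are 200 camera calls.

## Working session

There is one attempt and no reset: what is moved stays moved. The work goes in short steps, Python scripts to look and compute and a shell command to move; the robot and the scene stay as the last step left them, time stands still between calls to the robot, and variables do not carry over. Pictures are saved under pics/ and viewed, about 8 in all and at most 12, crops included, and the job is handed in when it is done.

```bash
mkdir -p pics; python3 - <<'E'
from station import ctrl,capture,camera_model
import cv2
for n in("top","side"):
    cv2.imwrite(f"pics/{n}0.png",capture(n)); m=camera_model(n); print(n,m)
s=ctrl.get_state(); print(s, ctrl.hold_point_z)
E
```

```text
top {'fx': 477.08634624778233, 'fy': 477.08634624778233, 'cx': 323.9576606702363, 'cy': 233.38898277666758, 'R': array([[ 0.01893841, -0.99981514, -0.00331853],
       [-0.99218126, -0.01838408, -0.1234438 ],
       [ 0.12335997,  0.00563041, -0.99234602]]), 't': array([  16.66980149,  617.89111303, 1036.12008975])}
side {'fx': 514.7158521351282, 'fy': 514.7158521351282, 'cx': 323.53617114962225, 'cy': 233.33999862878818, 'R': array([[-0.75277827, -0.65816112, -0.0121995 ],
       [-0.51075921,  0.59567646, -0.61991497],
       [ 0.41527088, -0.46042751, -0.78457415]]), 't': array([485.93387925, 339.17132585, 854.43004596])}
{'clock': 0.1, 'joint_pos': array([-1.31581201,  0.576461  ,  0.0248511 ,  1.43780854, -0.0150173 ,
        1.12901006, -0.05652721]), 'joint_vel': array([-0.00042072, -0.00186938,  0.00155127, -0.00275018, -0.00221907,
       -0.00060232, -0.00126213]), 'tau': array([ 7.59033719e-03, -7.67304826e+01,  2.25816809e+00, -2.86605459e+01,
        1.58370682e-02,  8.73425481e-03,  8.45638333e-07]), 'eef_pos': array([224.17554357, 636.22269971, 206.92574092]), 'eef_rot': array([-9.52112168e-05,  1.68585682e-01,  9.85686717e-01, -7.45157365e-04]), 'wrist_force': array([0.65048017, 0.46170167, 0.95678543]), 'ft_torque': array([-0.00918304, -0.01383243,  0.02662554]), 'grip_width': 0.9997461215234207} 18.700000000000003
```

View pics/top0.png

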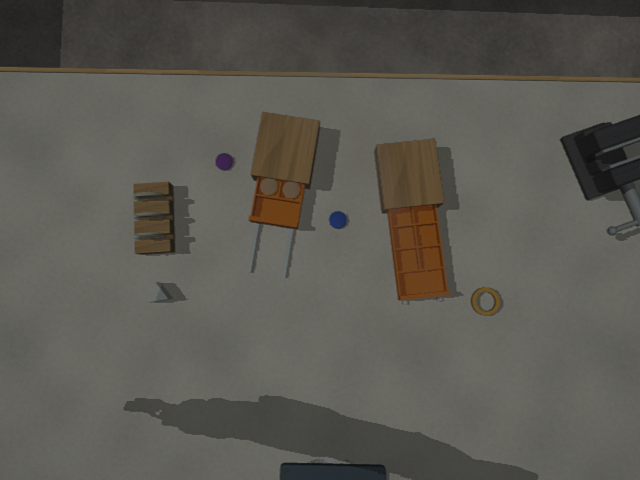

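View pics/side0.png

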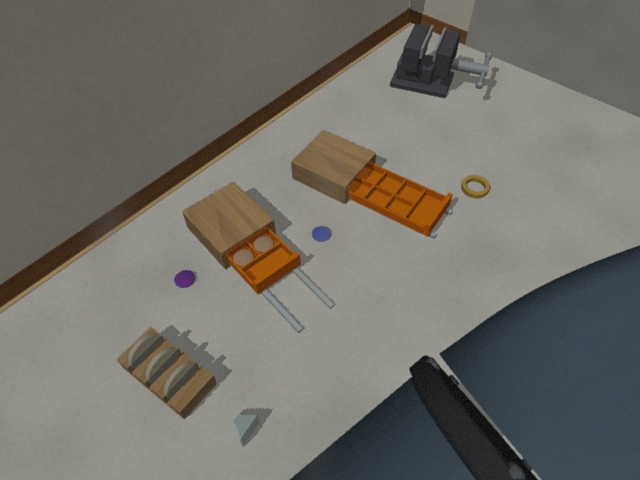

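The lens tray, with glass blanks visible, is on the left with its lip near (275,224) in the top view. The empty tray is on the right, drawn out, with its lip near (423,297). The purple disc (224,161) and blue disc (338,219) lie on the bench and are look-alikes. The stand is at (154,218), the prism at (162,292) and the ring at (486,301). The tray holding glass is the lens tray. Next I'll measure both and confirm with a crop.

```bash
cat > h.py <<'E'
import cv2,numpy as np
from station import ctrl,capture,camera_model
def ray(n,u,v,z):
    m=camera_model(n);R=np.array(m['R']);C=-R.T@np.array(m['t'])
    d=R.T@np.array([(u-m['cx'])/m['fx'],(v-m['cy'])/m['fy'],1]);return C+d*(z-C[2])/d[2]
def px(n,X):
    m=camera_model(n);c=np.array(m['R'])@X+m['t'];return np.array([m['cx']+m['fx']*c[0]/c[2],m['cy']+m['fy']*c[1]/c[2]])
def trays(im):
    h=cv2.cvtColor(im,cv2.COLOR_BGR2HSV);k=cv2.inRange(h,(5,190,60),(18,255,255))
    k=cv2.morphologyEx(k,cv2.MORPH_CLOSE,np.ones((5,5)))
    cs=[c for c in cv2.findContours(k,cv2.RETR_EXTERNAL,cv2.CHAIN_APPROX_NONE)[0] if cv2.contourArea(c)>800]
    return sorted(cs,key=lambda c:c[:,0,0].mean())
def lip(c):
    # front corners from top view: lowest edge, fit line through lowest pixel per column
    p=c[:,0,:].astype(float);us=np.unique(p[:,0]);u0,u1=us[0],us[-1]
    q=cv2.boxPoints(cv2.minAreaRect(c));q=q[np.argsort(q[:,1])][2:];q=q[np.argsort(q[:,0])]
    return q
E
python3 - <<'E'
from h import *
im=cv2.imread("pics/top0.png")
for c in trays(im):
    a=cv2.approxPolyDP(c,3,True)[:,0];print(a.tolist())
    q=lip(c);P=[ray("top",*(x+[0,.5]),46) for x in q];print(q.tolist(),np.round(P,1).tolist(),np.linalg.norm(P[0]-P[1]))
    d=(P[0]-P[1]);d/=np.linalg.norm(d);xa=np.array([d[1],-d[0],0]);M=(P[0]+P[1])/2+5*xa
    print("mid",M,"yaw",np.degrees(np.arctan2(xa[1],xa[0])),np.hypot(*M[:2]))
for n in("top","side"):pass
cv2.imwrite("pics/crop.png",cv2.resize(im[90:310,210:460],None,fx=2.7,fy=2.7,interpolation=cv2.INTER_CUBIC))
E
```

```text
[[258, 177], [250, 219], [296, 226], [304, 185], [299, 183], [300, 194], [288, 199], [281, 193], [281, 185], [286, 181], [276, 180], [277, 192], [265, 195], [257, 189], [263, 178]]
[[249.37840270996094, 219.729736328125], [296.8919372558594, 227.64865112304688]] [[643.2, 196.1, 46.0], [627.2, 89.0, 46.0]] 108.30416877324276
mid [640.13999811 141.84488693  46.        ] yaw -8.473765492900935 655.6669803574987
[[435, 205], [412, 207], [407, 214], [413, 221], [411, 228], [415, 229], [416, 237], [421, 238], [416, 247], [423, 250], [425, 268], [432, 269], [427, 274], [431, 288], [423, 288], [415, 274], [409, 272], [410, 259], [405, 259], [404, 254], [401, 259], [396, 258], [396, 253], [401, 252], [394, 248], [393, 241], [401, 299], [425, 296], [423, 288], [448, 294]]
[[399.41998291015625, 300.9399719238281], [448.41998291015625, 293.9399719238281]] [[469.0, -140.3, 46.0], [486.3, -248.0, 46.0]] 109.05963777643896
mid [ 482.62093527 -193.36680237   46.        ] yaw 9.121679219344426 519.9170005145725
```

View pics/crop.png

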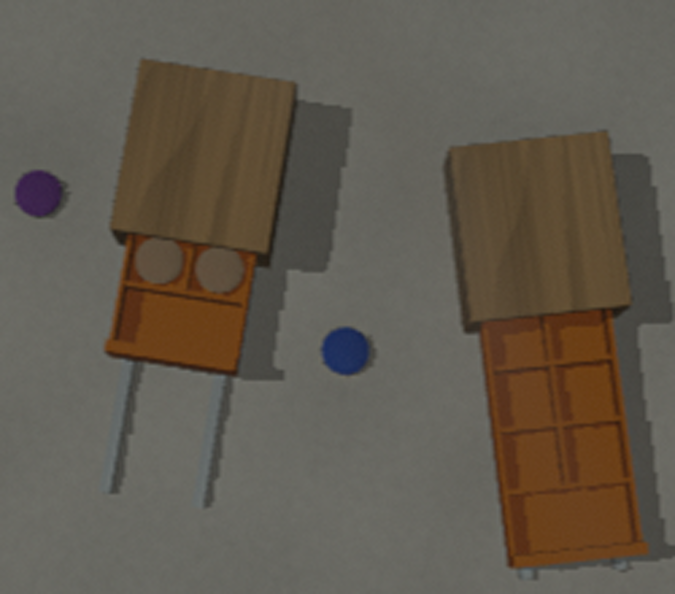

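The crop confirms it. The left tray at crop (185,270) has two glass blanks showing and is home, so it is the lens tray. The right one is empty and drawn out. I'll check the draw against the housing edges and start moving with the fingers closing, going first to about (520,220).

```bash
python3 - <<'E'
from h import *
for nm,a,b,M in(("empty",(384.1,211.1),(442.6,202.6),(482.6,-193.4)),("lens",(251.5,175.2),(309.3,183.3),(640.1,141.8))):
    A,B=ray("top",*a,58),ray("top",*b,58);d=(A-B)/np.linalg.norm(A-B);x=np.array([d[1],-d[0]])
    print(nm,A,B,np.linalg.norm(A-B),np.degrees(np.arctan2(x[1],x[0])),"edge behind lip",((A+B)[:2]/2-M)@x,"lat",((A+B)[:2]/2-M)@d[:2])
E
python3 -m inch '[[0,0,0,0,0,-7.1],[0,0,0,0,0,-7.1],[0,0,0,0,0,-7.1],[0,0,0,0,0,-7.1],[-0.015,-0.0305,0,0,0,0],[-0.015,-0.0305,0,0,0,0],[-0.015,-0.0305,0,0,0,0],[-0.015,-0.0305,0,0,0,0],[-0.015,-0.0305,0,0,0,0],[-0.015,-0.0305,0,0,0,0],[-0.015,-0.0305,0,0,0,0],[-0.015,-0.0305,0,0,0,0],[-0.015,-0.0305,0,0,0,0],[-0.015,-0.0305,0,0,0,0],[-0.015,-0.0305,0,0,0,0],[-0.015,-0.0305,0,0,0,0],[-0.015,-0.0305,0,0,0,0],[-0.015,-0.0305,0,0,0,0],[-0.015,-0.0305,0,0,0,0]]' 0 40
```

```text
empty [ 667.40846407 -104.56647114   58.        ] [ 688.98452883 -234.67571148   58.        ] 131.8860909676574 9.415695217861101 edge behind lip 196.85143936301637 lat -8.540301117520547
lens [743.66679294 193.31485099  58.        ] [727.45689942  63.09856635  58.        ] 131.22134519074146 -7.095926187332458 edge behind lip 96.40986930494752 lat -1.6966868528863275
clock: 2.0
eef_pos: [518.5, 218.6, 207.4]
eef_rot: [-0.0, -0.078, 0.997, -0.0]
wrist_force: [0.3, 0.4, -0.9]
grip_width: -0.004
```

Both checks agree: the lens tray's edge is 96 mm behind its lip, so it is home (nominal 95), and the empty tray is about 102 mm out. Next I'll go in front of the empty lip and descend to z≈22.

```bash
python3 -m inch '[[0.0112,-0.0308,0,0,0,0],[0.0112,-0.0308,0,0,0,0],[0.0112,-0.0308,0,0,0,0],[0.0112,-0.0308,0,0,0,0],[0.0112,-0.0308,0,0,0,0],[0.0112,-0.0308,0,0,0,0],[0.0112,-0.0308,0,0,0,0],[0.0112,-0.0308,0,0,0,0],[0.0112,-0.0308,0,0,0,0],[0.0112,-0.0308,0,0,0,0],[0.0112,-0.0308,0,0,0,0],[0.0112,-0.0308,0,0,0,0],[0.0112,-0.0308,0,0,0,0],[0,0,0.03,0,0,0],[0,0,0.03,0,0,0],[0,0,0.03,0,0,0],[0,0,0.03,0,0,0]]'
python3 - <<'E'
from h import *
s=capture("side");cv2.imwrite("pics/side1.png",cv2.resize(s[100:300,250:550],None,fx=2.5,fy=2.5))
E
```

```text
clock: 3.7
eef_pos: [436.6, -198.4, 86.6]
eef_rot: [0.0, -0.078, 0.997, -0.0]
wrist_force: [0.6, -0.7, -0.6]
grip_width: 0.001
```

View pics/side1.png

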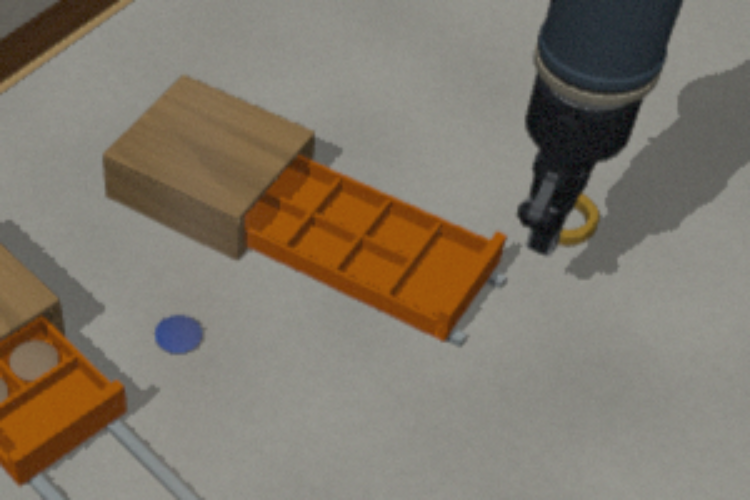

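The closed fingers are at crop (543,240), in front of the empty lip (475,285) and clear of the ring. I'll descend and push.

```bash
python3 -m inch '[[0,0,0.021,0,0,0],[0,0,0.021,0,0,0],[0,0,0.02,0,0,0],[-0.01,0,0,0,0,0],[-0.01,0,0,0,0,0],[-0.01,0,0,0,0,0],[-0.01,0,0,0,0,0],[-0.01,0,0,0,0,0],[-0.01,0,0,0,0,0],[-0.01,0,0,0,0,0],[-0.01,0,0,0,0,0],[-0.01,0,0,0,0,0],[-0.01,0,0,0,0,0]]'
python3 -m inch '[[-0.01,0,0,0,0,0],[-0.008,0,0,0,0,0]]'
```

```text
clock: 5.05
eef_pos: [536.3, -182.5, 25.6]
eef_rot: [-0.0, -0.078, 0.997, 0.0]
wrist_force: [-0.2, 0.7, 1.1]
grip_width: -0.0
clock: 5.25
eef_pos: [554.3, -179.7, 25.6]
eef_rot: [0.0, -0.078, 0.997, 0.0]
wrist_force: [0.5, 0.2, -0.2]
grip_width: 0.001
```

The wrist force doesn't show the 2.5 N of friction, so I'll look before going on.

```bash
python3 - <<'E'
from h import *
s=capture("side");cv2.imwrite("pics/side2.png",cv2.resize(s[100:300,250:550],None,fx=2.5,fy=2.5))
print(ctrl.get_state()['wrist_force'])
E
```

```text
[ 1.65332361 -1.02720349 -0.35413011]
```

View pics/side2.png

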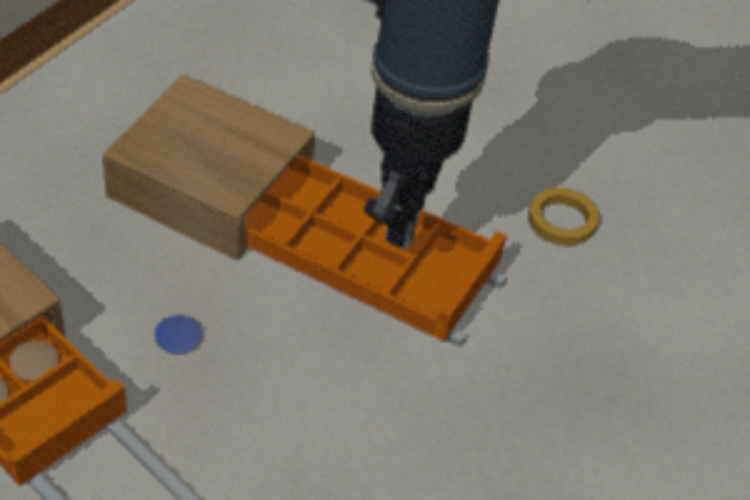

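```bash
python3 - <<'E'
from h import *
f=lambda n,X:(px(n,np.array(X))-[250,100])*2.5
print("tcp1",f("side",[436.6,-198.4,86.6]),"tcp2",f("side",[554.3,-179.7,25.6]))
print("lip",f("side",[482.6,-193.4,46]),[f("side",p) for p in([469,-140.3,46],[486.3,-248,46])])
print(ctrl.get_state()['eef_pos'],ctrl.get_state()['joint_pos'])
t=capture("top");cv2.imwrite("pics/top2.png",cv2.resize(t[90:340,210:510],None,fx=2.4,fy=2.4))
E
```

```text
tcp1 [532.27623453 265.68657945] tcp2 [393.16471461 258.36421144]
lip [473.5030242  274.06199459] [array([452.08749435, 318.46750331]), array([504.29311296, 236.42184514])]
[ 555.64039515 -179.27807102   25.70523515] [ 0.18387469  0.65931453  0.07534138  1.88049524 -0.082157    0.60338003
  2.03966752]
```

View pics/top2.png

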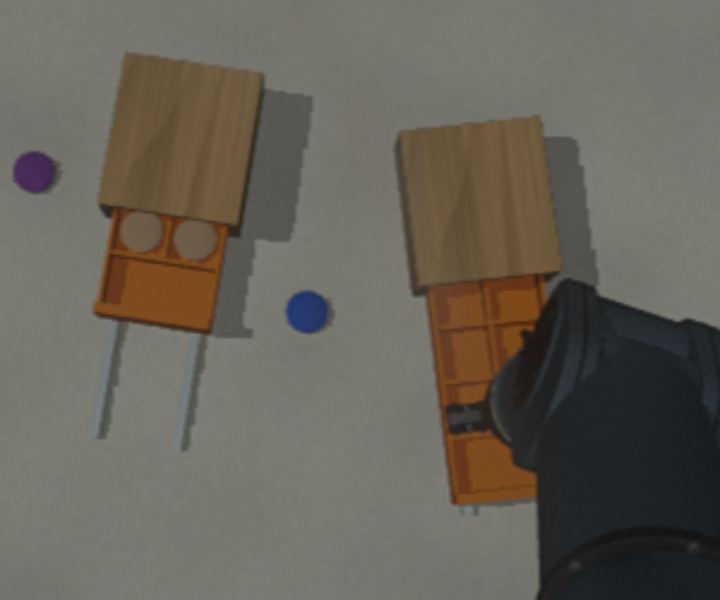

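```bash
python3 - <<'E'
from h import *
s=capture("side");t=capture("top")
a=cv2.resize(s[150:230,380:460],None,fx=6,fy=6,interpolation=cv2.INTER_CUBIC)
b=cv2.resize(t[240:310,380:460],None,fx=4,fy=6,interpolation=cv2.INTER_CUBIC)
a=cv2.convertScaleAbs(a,alpha=1.8,beta=10);b=cv2.convertScaleAbs(b,alpha=1.8,beta=10)
b=cv2.resize(b,(320,480))
for z in(25.6,35,45,55): 
  p=(px("side",np.array([555.6,-179.3,z]))-[380,150])*6;cv2.circle(a,tuple(int(v) for v in p),3,(0,255,0),-1)
cv2.imwrite("pics/tip.png",np.hstack([a,b]))
E
```

```text
(no output)
```

View pics/tip.png

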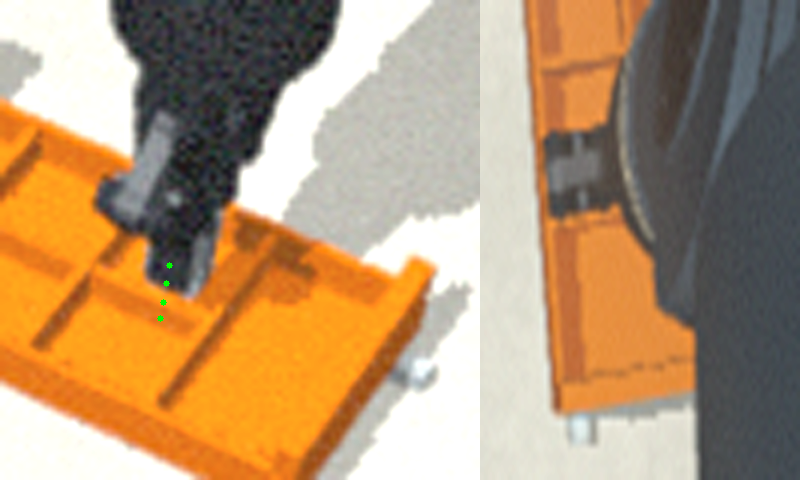

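The tip shows at zoom (180,290), about 20 mm above the reported TCP height, so the closed fingers cleared the lip without touching it. Nothing has moved. I'll lift, go back in front of the lip and descend further, watching the force to find the real tip height.

```bash
python3 -m inch '[[0,0,-0.02,0,0,0],[0.02,0,0,0,0,0],[0.02,0,0,0,0,0],[0.02,0,0,0,0,0],[0.02,0,0,0,0,0],[0.02,0,0,0,0,0],[0.02,0,0,0,0,0],[0,0,0.02,0,0,0],[0,0,0.012,0,0,0],[0,0,0.012,0,0,0]]'
python3 - <<'E'
from h import *
S=ctrl.get_state();e=S['eef_pos'];print(e,S['wrist_force'])
s=capture("side");p=px("side",e).astype(int);o=p-[50,55]
a=cv2.convertScaleAbs(cv2.resize(s[o[1]:o[1]+90,o[0]:o[0]+120],None,fx=6,fy=6,interpolation=cv2.INTER_CUBIC),alpha=1.8,beta=10)
for z in(0,10,20,30,40):
  q=(px("side",np.array([e[0],e[1],z]))-o)*6;cv2.circle(a,tuple(int(v) for v in q),3,(0,255,0),-1)
cv2.imwrite("pics/tip2.png",a)
E
```

```text
clock: 6.45
eef_pos: [434.1, -198.9, 1.5]
eef_rot: [-0.0, -0.078, 0.997, -0.0]
wrist_force: [-0.5, -0.4, 0.1]
grip_width: 0.001
[ 434.08843394 -198.9455816     1.45357159] [-0.52653426 -0.37165292  0.1274892 ]
```

View pics/tip2.png

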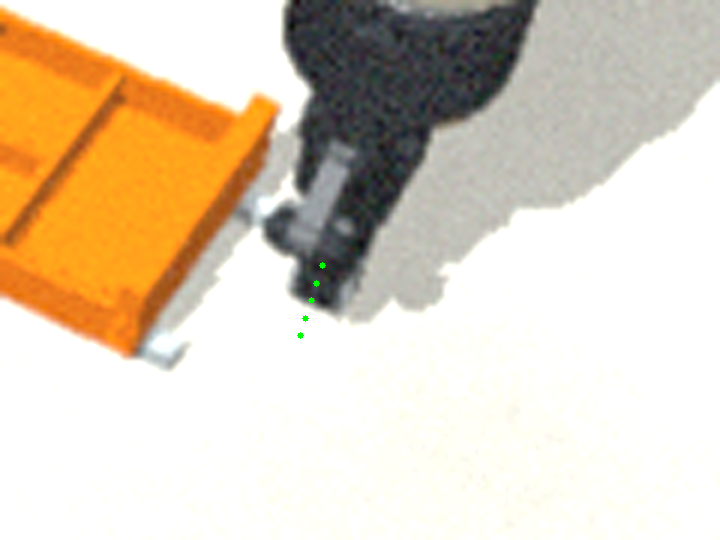

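The tip is now at (320,308), about 18–20 mm above the bench and centred in front of the lip, without contact. Pushing.

```bash
python3 -m inch '[[-0.01,0,0,0,0,0],[-0.01,0,0,0,0,0],[-0.01,0,0,0,0,0],[-0.008,0,0,0,0,0],[-0.008,0,0,0,0,0],[-0.008,0,0,0,0,0]]'
python3 - <<'E'
from h import *
for c in trays(capture("top")):
    print(lip(c).tolist(), c[:,0,1].max(), cv2.boundingRect(c))
E
```

```text
clock: 7.1
eef_pos: [488.4, -190.4, 1.8]
eef_rot: [-0.0, -0.078, 0.997, -0.0]
wrist_force: [-3.1, -2.7, 1.5]
grip_width: 0.0
[[249.3859405517578, 219.47987365722656], [296.44970703125, 227.7852325439453]] 226 (250, 177, 55, 50)
[[398.0, 291.0000305175781], [445.63079833984375, 285.0461730957031]] 290 (393, 205, 50, 86)
```

The tray is moving: the force is about 3–4 N and the lip is 9 px (about 20 mm) further in.

```bash
python3 -m inch '[[-0.01,0,0,0,0,0],[-0.01,0,0,0,0,0],[-0.01,0,0,0,0,0],[-0.01,0,0,0,0,0],[-0.01,0,0,0,0,0],[-0.01,0,0,0,0,0],[-0.008,0,0,0,0,0],[-0.004,0,0,0,0,0]]'
python3 -m inch '[[-0.002,0,0,0,0,0],[-0.002,0,0,0,0,0]]'
python3 -m inch '[[-0.002,0,0,0,0,0],[-0.002,0,0,0,0,0]]'
```

```text
clock: 7.95
eef_pos: [560.3, -178.5, 1.6]
eef_rot: [0.0, -0.079, 0.997, 0.0]
wrist_force: [-2.7, -2.3, 1.5]
grip_width: -0.001
clock: 8.15
eef_pos: [563.1, -178.1, 1.7]
eef_rot: [-0.0, -0.078, 0.997, 0.0]
wrist_force: [-2.9, -0.9, 0.7]
grip_width: -0.0
clock: 8.35
eef_pos: [567.0, -177.6, 1.7]
eef_rot: [-0.0, -0.078, 0.997, 0.0]
wrist_force: [-1.7, -0.8, 0.1]
grip_width: 0.0
```

```bash
python3 -m inch '[[-0.002,0,0,0,0,0],[-0.002,0,0,0,0,0]]'
python3 -m inch '[[-0.002,0,0,0,0,0],[0,0,0,0,0,0]]'
python3 -m inch '[[-0.002,0,0,0,0,0],[0,0,0,0,0,0]]'
python3 -m inch '[[-0.001,0,0,0,0,0],[0,0,0,0,0,0]]'
```

```text
clock: 8.55
eef_pos: [571.2, -177.1, 1.7]
eef_rot: [-0.0, -0.078, 0.997, -0.0]
wrist_force: [-2.2, -1.3, -0.5]
grip_width: -0.002
clock: 8.75
eef_pos: [571.6, -177.1, 1.6]
eef_rot: [-0.001, -0.078, 0.997, 0.0]
wrist_force: [-6.0, -2.5, 3.5]
grip_width: 0.001
clock: 8.95
eef_pos: [571.6, -177.1, 1.5]
eef_rot: [-0.003, -0.078, 0.997, 0.0]
wrist_force: [-13.3, -2.2, 9.1]
grip_width: 0.001
clock: 9.15
eef_pos: [571.6, -177.1, 1.5]
eef_rot: [-0.004, -0.078, 0.997, 0.0]
wrist_force: [-16.1, -2.8, 11.1]
grip_width: -0.003
```

The stop is reached: the TCP stalls at x 571.6 and the force climbs, so the empty tray is home. I'll back off, lift, turn 17° and go above the lens bay.

```bash
python3 -m inch '[[0.01,0,0,0,0,0],[0.02,0,0,0,0,0],[0.02,0,0,0,0,0],[0,0,-0.035,0,0,0],[0,0,-0.035,0,0,0],[0,0,-0.03,0,0,0],[0,0,0,0,0,8.5],[0,0,0,0,0,8.5],[-0.008,0.03,0,0,0,0],[-0.008,0.03,0,0,0,0],[-0.008,0.03,0,0,0,0],[-0.008,0.03,0,0,0,0],[-0.008,0.03,0,0,0,0],[-0.008,0.03,0,0,0,0],[-0.008,0.03,0,0,0,0],[-0.008,0.03,0,0,0,0],[-0.008,0.03,0,0,0,0],[-0.008,0.03,0,0,0,0],[-0.008,0.03,0,0,0,0]]'
python3 - <<'E'
from h import *
S=ctrl.get_state();e=S['eef_pos'];x=np.array([np.cos(np.radians(-8)),np.sin(np.radians(-8))]);d=np.array([669.8,137.6])-e[:2]
print(e,"tx",-d@x,"ty",d@[-x[1],x[0]])
t=capture("top")
for c in trays(t):
    q=lip(c);P=[ray("top",*(k+[0,.5]),46) for k in q];print(cv2.contourArea(c),q.tolist(),np.round(P,0).tolist())
E
```

```text
clock: 11.05
eef_pos: [660.7, 132.7, 101.9]
eef_rot: [0.001, 0.069, 0.998, 0.001]
wrist_force: [0.3, 0.6, -0.5]
grip_width: 0.0
[660.66260595 132.72442651 101.90139501] tx -8.369920877361967 ty 6.099804205332531
```

```bash
python3 -m inch '[[-0.008,0.006,0,0,0,0],[0,0,0.03,0,0,0],[0,0,0.03,0,0,0]]'
python3 - <<'E'
from h import *
e=ctrl.get_state()['eef_pos'];s=capture("side");t=capture("top")
a=cv2.resize(s[150:310,170:350],(480,427),interpolation=cv2.INTER_CUBIC);b=cv2.resize(t[100:300,210:345],(288,427))
q=(px("side",e+[0,0,20])-[170,150])*480/180;cv2.circle(a,tuple(int(v) for v in q),3,(0,255,0),-1)
cv2.imwrite("pics/bay.png",cv2.convertScaleAbs(np.hstack([a,b]),alpha=1.6))
E
```

```text
clock: 11.4
eef_pos: [670.2, 135.0, 42.0]
eef_rot: [0.002, 0.07, 0.998, 0.0]
wrist_force: [-0.5, -0.2, -0.4]
grip_width: 0.002
```

View pics/bay.png

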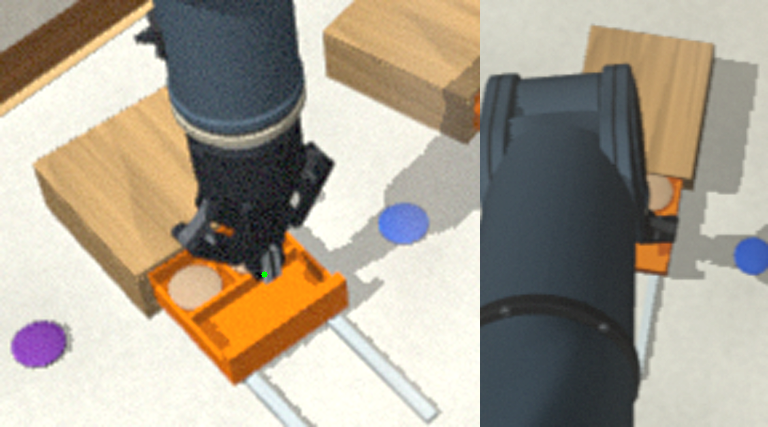

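The tip is at (265,275), about 62 mm up, and projects straight down into the bay's middle near (258,315). The purple disc (40,343) and blue disc (404,222) are untouched. Descending into the bay.

```bash
python3 -m inch '[[0,0,0.015,0,0,0],[0,0,0.015,0,0,0],[0,0,0.005,0,0,0],[0,0,0.004,0,0,0]]'
python3 -m inch '[[0.005,0,0,0,0,0],[0.005,0,0,0,0,0],[0.005,0,0,0,0,0],[0.005,0,0,0,0,0],[0.005,0,0,0,0,0],[0.005,0,0,0,0,0]]'
```

```text
clock: 11.9
eef_pos: [668.6, 135.1, 2.4]
eef_rot: [-0.0, 0.07, 0.998, 0.0]
wrist_force: [-0.1, 0.1, 0.9]
grip_width: 0.002
clock: 12.5
eef_pos: [639.0, 139.5, 3.3]
eef_rot: [0.001, 0.07, 0.998, 0.0]
wrist_force: [3.0, -1.1, 1.8]
grip_width: -0.004
```

Hooked: the force is about +3 N along x. Drawing it out.

```bash
python3 -m inch '[[0.006,0,0,0,0,0],[0.007,0,0,0,0,0],[0.008,0,0,0,0,0],[0.008,0,0,0,0,0],[0.008,0,0,0,0,0],[0.008,0,0,0,0,0],[0.008,0,0,0,0,0],[0.008,0,0,0,0,0],[0.008,0,0,0,0,0],[0.006,0,0,0,0,0],[0.004,0,0,0,0,0],[0.003,0,0,0,0,0]]'
python3 -m inch '[[0.003,0,0,0,0,0],[0.003,0,0,0,0,0],[0.003,0,0,0,0,0]]'
python3 -m inch '[[0.003,0,0,0,0,0],[0.002,0,0,0,0,0]]'
python3 -m inch '[[0.002,0,0,0,0,0],[0.002,0,0,0,0,0]]'
```

```text
clock: 13.7
eef_pos: [557.2, 150.9, 2.6]
eef_rot: [-0.0, 0.07, 0.998, -0.0]
wrist_force: [2.3, 0.4, 0.2]
grip_width: -0.002
clock: 14.0
eef_pos: [550.3, 151.9, 2.8]
eef_rot: [0.002, 0.07, 0.998, 0.0]
wrist_force: [13.8, -1.1, -10.4]
grip_width: 0.001
clock: 14.2
eef_pos: [550.5, 151.9, 3.1]
eef_rot: [0.006, 0.071, 0.997, 0.0]
wrist_force: [27.8, -4.3, -22.5]
grip_width: 0.0
clock: 14.4
eef_pos: [550.7, 151.9, 3.2]
eef_rot: [0.009, 0.071, 0.997, 0.001]
wrist_force: [39.3, -6.3, -32.9]
grip_width: -0.002
```

The stop is reached: the TCP stalls at x≈550.5 with the force rising. I'll release back into the bay, lift clear and swing aside to look.

```bash
python3 -m inch '[[-0.008,0,0,0,0,0],[-0.01,0,0,0,0,0],[-0.005,0,0,0,0,0],[0,0,-0.02,0,0,0],[0,0,-0.035,0,0,0],[0,0,-0.045,0,0,0],[0,0,-0.045,0,0,0],[0,0,-0.045,0,0,0],[0,0.03,0,0,0,0],[0,0.04,0,0,0,0],[0,0.04,0,0,0,0],[0,0.04,0,0,0,0],[0,0.04,0,0,0,0],[0,0.04,0,0,0,0],[0,0.04,0,0,0,0],[0,0.04,0,0,0,0],[0,0.04,0,0,0,0]]'
python3 -m inch '[[0,0,0,0,0,0],[0,0,0,0,0,0]]'
python3 - <<'E'
from h import *
t=capture("top");s=capture("side")
for c in trays(t):
    q=lip(c);P=[ray("top",*(k+[0,.5]),46) for k in q];print(cv2.contourArea(c),q.tolist(),np.round(P,0).tolist())
cv2.imwrite("pics/end.png",np.vstack([cv2.resize(t[90:310,100:510],(800,429))[:300],cv2.resize(s[120:440,110:500],(366,300)).repeat(1,0) if 0 else cv2.copyMakeBorder(cv2.resize(s[110:420,110:500],(377,300)),0,0,0,423,cv2.BORDER_CONSTANT)]))
cv2.imwrite("pics/endtop.png",cv2.resize(t[90:310,120:510],None,fx=2.05,fy=2.05));cv2.imwrite("pics/endside.png",s)
E
```

```text
clock: 16.1
eef_pos: [610.4, 498.0, 192.1]
eef_rot: [-0.001, 0.07, 0.998, -0.001]
wrist_force: [0.5, 0.2, -0.0]
grip_width: -0.002
clock: 16.3
eef_pos: [610.1, 497.4, 191.0]
eef_rot: [-0.001, 0.069, 0.998, -0.001]
wrist_force: [1.0, -0.6, -0.2]
grip_width: 0.004
4215.5 [[240.58824157714844, 267.3529357910156], [288.302001953125, 275.702880859375]] [[536.0, 212.0, 46.0], [520.0, 105.0, 46.0]]
920.5 [[414.7537841796875, 252.59307861328125], [442.47967529296875, 247.74105834960938]] [[576.0, -174.0, 46.0], [588.0, -236.0, 46.0]]
```

View pics/endtop.png

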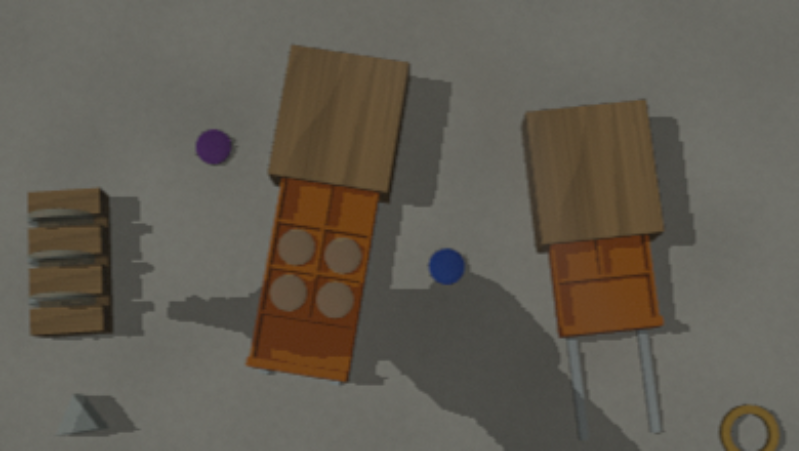

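View pics/endside.png

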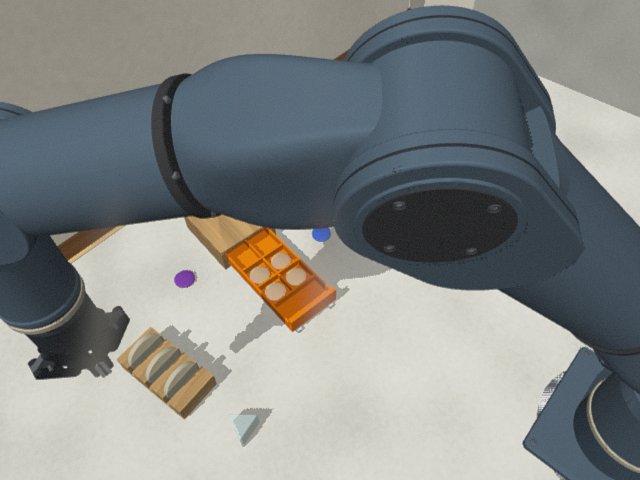

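In the top view all four blanks lie in their pockets, at (296,245), (343,255), (289,292) and (335,298). The lens lip has moved out about 108 mm. The empty tray stands at its housing with only the bay and part of one pocket row showing, just as the lens tray did at home. The stand, prism and ring are in place and the robot is clear of everything.

```bash
python3 -c "
from station import close_job
print(close_job())"
```

```text
the job is handed in; nothing more can be done
None
```

The empty tray is pushed home and the lens tray is drawn out to its stop. I handed the job in at about 16 s on the robot's clock, against the 43 s limit.

- **Empty tray:** I pushed it in with the closed fingers until it stalled at the stop, with the wrist force rising to about 20 N. In the last top view it stands as the lens tray did when home; I did not measure the remaining gap.
- **Lens tray:** I hooked the closed fingertips behind its lip without pinching and drew it out until it stalled, at about 50 N on the wrist. The camera measured 108 mm of travel against the 110 mm stop, which fits within the 2 mm calibration.
- **Everything else:** All four blanks are in their pockets. The stand, ring, prism and the two look-alike discs looked unmoved, and the robot was touching nothing.

**Disagreement:** the shut fingertips really sat about 20 mm higher than the reported TCP. My first push therefore passed over the empty lip without touching anything. I spotted it in the images, and for the later moves I set the reported height about 20 mm lower.

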